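# Hold the viewer's cover plate down for the screws

## Robot

A 7-joint arm with a two-finger parallel gripper is mounted at the origin on the work surface. World frame = base frame: x ahead of the robot, y to its left, z up, the work surface at z = 0. Lengths are in m, angles in rad, forces in N, time in s.
With the tool pointing down it reaches from about 0.425 to 0.925 m from the base axis. Payload 6.8 kg.
Tool frame: the origin (TCP) lies where the fingers leave the gripper's body, on its centre line; the fingertips stand 73 mm ahead of it and the grasp point (between the pads) lies 54 mm ahead of it; z points along the fingers, y is the line along which they close (so a half turn about z gives the same grasp; the last joint's range is limited). The gripper opens to 85 mm and grips with 20 to 120 N. Pads are 22 mm wide; open, the fingers measure 114 mm over their backs; the gripper's body (76 mm by 85 mm) begins 54 mm behind the grasp point. The pads swing forward as they close: fully open they stand 13 mm farther back than shut.
Start: joints at [1.056, 0.477, 0.022, 1.555, -0.011, 1.109, -0.083], TCP at [0.267, -0.62, 0.304] pointing down, gripper open.
Joint ranges: [-2.96, 2.96], [-0.34, 2.1], [-1.41, 1.46], [0.24, 2.44], [-1.37, 4.51], [0.17, 1.92], [-2.96, 2.96]. Speed limits (rad/s): [2.39, 2.39, 3.14, 3.14, 3.14, 3.14, 3.14].

## Interface

Orientations are given as a rotation vector (axis times angle).
In Python, from bench import r gives the robot as it stands.
- The arm moves only by the shell command python3 drive.py 'ROWS' [OPENING] [FORCE]. ROWS is rows parted by semicolons, their numbers by spaces, 1 to 5 of them, each of 6 numbers: dx, dy, dz in m, then a rotation vector rx, ry, rz in rad; each row is the pose to reach, as a shift and turn from the pose commanded when the command began, along the tool's axes at that moment; what a row does not reach only later rows make up. A row lasts 1/10 s, in which the tool goes at most 0.05 m and 0.15 rad, less where a joint would pass 70% of its speed; a pose out of reach is approached as far as the arm can. OPENING is the finger opening in m, set as the command begins (- or left out keeps the last). The fingers move at their own pace and stop on an object; FORCE is the grip in N (left out, the last holds). Time passes only in rows, so rows that do not move let the fingers close. It prints the time, the measured TCP pose, the force, the opening and the grip force at its end.
- r.get_obs(): the state, without advancing time (a new reading comes with each control period).
- r.grab_frame(name): name is "scene" or "top"; returns (picture, depth): 400x640x3 uint8, blue, green, red; 400x640 float32, m along the optical axis (not along the pixel's ray), 0 where there is no reading.
- r.camera_info(name): a dict with "camera_matrix" (3x3 intrinsics, pixels), "R" (3x3) and "t" (3): a world point X has camera coordinates R X + t. Camera axes: x right, y down, z forward; pixel columns grow to the right and rows downward; lengths in m; the calibration is good to about 2 mm. A picture is of the moment at which its call begins. camera_info takes no time and is no camera call.
- r.hand_in(): hands the job in; it is judged then, once.
The state is a dict: "clock": time; "joints": joint angles; "qvel": joint speeds; "tau": joint torques, N m; "tcp_pos": TCP position; "orientation": TCP orientation; "contact_force": force on the tool from outside, world axes, zero at the start; "moment": the same for the moment, N m; "grip_width": finger opening in m; "gripper_force": force on a finger pad.
Only numpy, scipy, OpenCV 4.12 (cv2) and the standard library are available. Lean on these libraries where they do the work, as an engineer would, in place of code of your own. Each camera call takes 0.05 s, during which the arm holds its last target. There are 200 camera calls.

## Task

Pick up the aluminium cover plate by its red grip bar, set it level into the black window lip of the blue crystal viewer so that it lies on the orange sprung seal, and press it down on the seal with a steady force of about 10 N, so that a colleague can put in the corner screws. Never push the seal down to its hard stop, and leave the screw dish, lens tube, screwdriver and teal box where they are. Keep pressing for at least three seconds and finish while still holding the cover down like that: do not let go.

Things in the scene. Friction and masses are not known exactly. Their poses are not given: they have to be found in the camera images.
- viewer: blue desktop crystal viewer, fixed: base 250 (x) x 300 (y) x 45 mm, on it a deck 200 x 260 mm, its top 80 mm above the bench. Origin: centre of its underside; z up; cream control face to its +x. On the deck, centred at x 0, y -35 mm, a black lip frames a white window: inside 98 (x) x 128 (y) mm, walls 8 mm thick, top 104 mm above the bench. Viewer and cover may each lie left or right of the robot.
- window (a point): centre of the orange seal frame's top face when nothing presses it: 96 mm above the bench (8 mm below the lip's top), at x 0, y -35 mm in the viewer's frame; axes as the viewer's. The cover fits inside the lip with 4 mm to spare all round
- seal (a joint): travel of the orange seal frame (76 x 118 mm outside, 12 mm wide bars) straight down into the viewer: 0 = up, 0.012 m = hard stop. A spring carries it: the upward force on the cover is about 2.2 N at 0 plus 1.5 N per mm of travel (10 N at 5.2 mm, 20 N at the stop).
- cover: loose aluminium cover plate, 90 (x) x 120 (y) x 8 mm, about 0.14 to 0.28 kg, lying flat on the bench. Origin: centre of its underside; z up. A red grip bar stands on its middle: 16 mm wide (x), 60 mm long (y), top 44 mm above the underside. A half turn about z makes no difference. Its x goes along the viewer's x when seated.
- grip (a point): on the cover's grip bar, on the centre line, 32 mm above the cover's underside: where to pinch it across its 16 mm width
- dish: bystander: steel screw dish, 52 mm across, 14 mm high, loose on the viewer's deck beside the lip; origin at its underside
- lens: bystander: grey lens tube standing on the bench, 42 mm across, 75 mm high; origin at its underside
- driver: bystander: screwdriver with yellow handle lying on the bench; origin near its middle
- tipbox: bystander: teal box 60 x 100 x 50 mm on the bench; origin at its underside

How it is judged:
By the outcome, as a careful person would: the job done as asked, in the order asked, and still so for the second after the job is handed in, while the arm keeps its last pose, push and grip.
It also fails if it takes over 51 s, if anything falls off the work surface, if the arm or the gripper's body presses on something with over 40 N, if the wrist force passes 120 N, or if a joint passes its speed limit or range.

## Working session

There is one attempt and no reset: what is moved stays moved. The work goes in short steps, Python scripts to look and compute and a shell command to move; the robot and the scene stay as the last step left them, time stands still between calls to the robot, and variables do not carry over. Pictures are saved under pics/ and viewed, at most 10 in all, crops included, and the job is handed in when it is done.

```bash
ls; mkdir -p pics
python3 - <<'E'
from bench import r
import cv2,numpy as np
for n in("top","scene"):
    p,d=r.grab_frame(n);cv2.imwrite(f"pics/{n}0.png",p);np.savez(f"/tmp/{n}0.npz",p=p,d=d)
    c=r.camera_info(n);print(n,c)
o=r.get_obs();print({k:np.round(v,4) for k,v in o.items()})
E
```

```text
bench.py
drive.py
pics
top {'camera_matrix': array([[447.52116287,   0.        , 316.99958676],
       [  0.        , 447.52116287, 194.14895627],
       [  0.        ,   0.        ,   1.        ]]), 'R': array([[ 0.0252407 , -0.99962955, -0.01018158],
       [-0.99814978, -0.02463716, -0.05558809],
       [ 0.05531666,  0.01156583, -0.99840187]]), 't': array([-0.00690631,  0.59994007,  0.98164625])}
scene {'camera_matrix': array([[416.33762325,   0.        , 317.86194634],
       [  0.        , 416.33762325, 197.91778237],
       [  0.        ,   0.        ,   1.        ]]), 'R': array([[-0.85851097,  0.51276373, -0.00568099],
       [ 0.29784939,  0.48960447, -0.8194957 ],
       [-0.41742623, -0.70523813, -0.57305717]]), 't': array([ 0.51588939, -0.11966465,  1.29212493])}
{'clock': np.float64(0.1), 'joints': array([ 1.0559,  0.4777,  0.0223,  1.5563, -0.0115,  1.1093, -0.0831]), 'qvel': array([-0.0009, -0.0016,  0.0015, -0.002 , -0.0005,  0.0008, -0.0001]), 'tau': array([ 3.90000e-03, -5.97762e+01,  1.61340e+00, -2.81960e+01,
        1.28000e-02,  5.00000e-03, -0.00000e+00]), 'tcp_pos': array([ 0.2669, -0.6195,  0.303 ]), 'orientation': array([-3.0753e+00, -6.3420e-01,  7.0000e-04]), 'contact_force': array([-0.2019,  0.4627, -0.0991]), 'moment': array([0.0529, 0.0507, 0.0591]), 'gripper_force': np.float64(0.0), 'grip_width': np.float64(0.0856)}
```

View pics/top0.png

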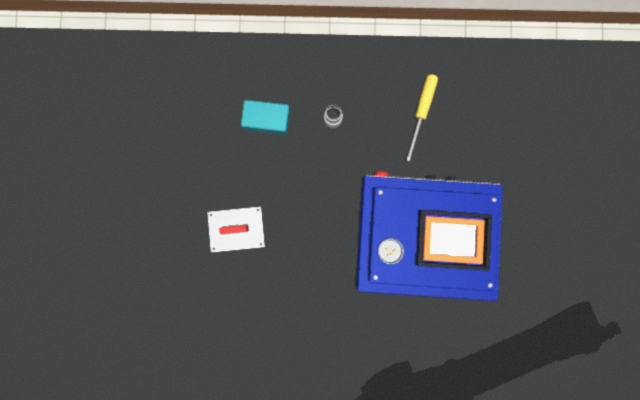

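View pics/scene0.png

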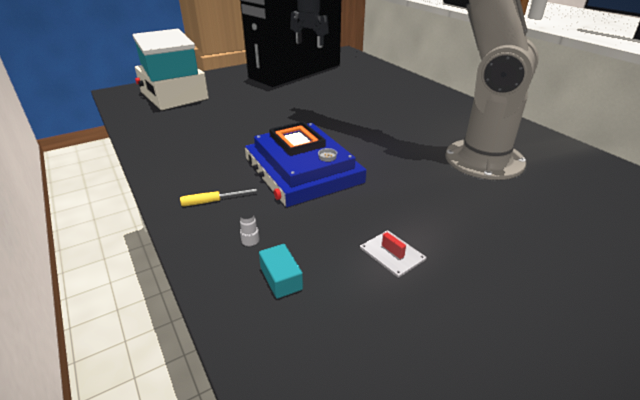

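The top view shows the cover at about (236,230) with its red bar, and the viewer at about (430,238) with the orange seal at (454,241). The dish is at (390,251). The control face points up in the image, which is +x. The scene view agrees and shows nothing in the way.

```bash
cat > h.py <<'E'
import numpy as np,cv2
from bench import r
def ray(n,uv,z):
    c=r.camera_info(n);K,R,t=(np.array(c[k]) for k in("camera_matrix","R","t"))
    uv=np.atleast_2d(uv).astype(float);C=-R.T@t
    d=np.c_[uv,np.ones(len(uv))]@np.linalg.inv(K).T@R
    return C+d*((z-C[2])/d[:,2])[:,None]
def cloud(n,d):
    c=r.camera_info(n);K,R,t=(np.array(c[k]) for k in("camera_matrix","R","t"))
    v,u=np.mgrid[:400,:640];P=np.stack([(u-K[0,2])*d/K[0,0],(v-K[1,2])*d/K[1,1],d],-1)
    return (P-t)@R
def rect(xy):
    (cx,cy),(w,h),a=cv2.minAreaRect((xy[:,:2]*1000).astype(np.float32))
    if w>h:w,h,a=h,w,a+90   # a = direction of short side
    a=(a+90)%180-90
    return np.round([cx,cy,w,h,a],1)
E
python3 - <<'E'
from h import *
for n in("top","scene"):
    f=np.load(f"/tmp/{n}0.npz");p,d=f["p"],f["d"];X=cloud(n,d)
    b,g,rr=p.astype(int).transpose(2,0,1)
    v,u=np.mgrid[:400,:640]
    win={"top":((180,290,200,275),(410,500,205,275)),"scene":((350,440,220,285),(260,335,115,160))}[n]
    box=lambda w:(u>w[0])&(u<w[1])&(v>w[2])&(v<w[3])
    M={"bar":(box(win[0])&(rr>120)&(g<80),.044),"plate":(box(win[0])&(np.minimum(b,rr)>110)|box(win[0])&(rr>120),.008),
       "orange":(box(win[1])&(rr>180)&(g>80)&(b<130),.096)}
    for k,(m,z) in M.items():
        if m.sum()==0: print(n,k,"none");continue
        P=X[m];print(n,k,m.sum(),"ray",rect(ray(n,np.c_[u[m],v[m]],z)),"z med/pct",np.round(np.percentile(P[:,2],[10,50,90]),4),"mean",P.mean(0).round(4))
    # lip: dark, elevated
    Z=X[...,2]
    m=box(win[1])&(Z>.099)&(Z<.112);print(n,"lip",m.sum(),rect(X[m]),np.median(Z[m]))
    if n=="top":
        m=box((170,300,190,290))&(Z>.003)&(Z<.02);print("plate depth",rect(X[m]))
        m=box((170,300,190,290))&(Z>.03)&(Z<.06);print("bar depth",rect(X[m]))
        m=(b>80)&(rr<60)&(g<70)&(Z>.07)&(Z<.09);print("deck",rect(X[m]),np.median(Z[m]))
        m=(b>80)&(rr<60)&(g<70)&(Z>.035)&(Z<.055);print("base",rect(X[m]),np.median(Z[m]))
        m=box((365,415,230,275))&(Z>.086);print("dish",rect(X[m]),np.median(Z[m]))
E
```

```text
top bar 47 ray [519.6 184.5  10.9  54.9   6. ] z med/pct [0.0272 0.0448 0.0479] mean [0.5224 0.1737 0.0626]
top plate 2266 ray [517.4 188.9  93.2 123.1   7.1] z med/pct [0.0064 0.0093 0.0169] mean [0.5178 0.187  0.0174]
top orange 1043 ray [ 509.6 -273.3   88.9  119.7   -2.3] z med/pct [0.0941 0.0969 0.0989] mean [ 0.5089 -0.2751  0.0979]
top lip 1150 [ 509.1 -271.7  114.   145.3   -2.3] 0.10434139497710482
plate depth [493.5 191.1 220.1 290.3   1.5]
bar depth [516.9 188.9  15.9  58.7   7.2]
deck [ 510.2 -236.7  200.5  260.4   -2.4] 0.08065786498558797
base [ 509.8 -237.5  249.5  301.6   -2.4] 0.04563309344497567
dish [498.5 -83.3  50.1 177.5 -14.3] 0.09226296574400222
scene bar 343 ray [532.2 202.5  39.6  76.2   7. ] z med/pct [0.0158 0.0326 0.0443] mean [0.5237 0.1949 0.0331]
scene plate 1610 ray [518.7 189.1  96.2 125.7   7.1] z med/pct [0.0062 0.0087 0.0399] mean [0.5277 0.2    0.0181]
scene orange 234 ray [ 509.5 -231.1   89.3  208.9   -1.6] z med/pct [0.0932 0.0968 0.099 ] mean [ 0.5079 -0.2806  0.099 ]
scene lip 396 [ 510.6 -273.5  116.3  151.9   -1.9] 0.1038403077220349
```

Plate: (0.5173, 0.189), yaw 7.1°. Window: (0.509, -0.272), yaw -2.4°. The measured sizes and heights match the given ones: plate 93x123 mm, deck 200.5x260.4 mm, lip top at 104 mm.

```bash
cat >> h.py <<'E'
from scipy.spatial.transform import Rotation as Ro
def go(x,y,z,yaw):  # yaw (deg) of tool y in world, tool straight down
    o=r.get_obs();A=Ro.from_rotvec(o["orientation"]);s=np.radians(yaw)
    ty=np.array([np.cos(s),np.sin(s),0]);tz=np.array([0,0,-1.]);T=Ro.from_matrix(np.c_[np.cross(ty,tz),ty,tz])
    print("shift",A.inv().apply(np.array([x,y,z])-o["tcp_pos"]).round(4),"turn",(A.inv()*T).as_rotvec().round(4),
     "F",o["contact_force"].round(2),"M",o["moment"].round(2),"t",o["clock"],"tcp",np.round(o["tcp_pos"],4))
E
python3 -c "
from h import *
go(.45,-.2,.3,-20);go(.5173,.189,.2,7.1)"
```

```text
shift [ 0.3341 -0.3128  0.0035] turn [-1.60e-03 -6.00e-04 -8.15e-01] F [-0.2   0.46 -0.1 ] M [0.05 0.05 0.06] t 0.1 tcp [ 0.2669 -0.6195  0.303 ]
shift [ 0.5499 -0.6433  0.1041] turn [-1.5000e-03 -1.0000e-03 -1.2879e+00] F [-0.2   0.46 -0.1 ] M [0.05 0.05 0.06] t 0.1 tcp [ 0.2669 -0.6195  0.303 ]
```

```bash
python3 drive.py '0.034 -0.031 0 0 0 -0.08; 0.068 -0.062 0 0 0 -0.16; 0.102 -0.093 0 0 0 -0.25; 0.136 -0.124 0 0 0 -0.33; 0.17 -0.155 0 0 0 -0.41' 0.085 80; python3 -c "
from h import *
go(.45,-.2,.3,-20);go(.5173,.189,.2,7.1)"
```

```text
clock: 0.6
tcp_pos: [0.3622, -0.4084, 0.3036]
orientation: [-2.881, -1.252, 0.0]
contact_force: [0.8, 0.4, 0.3]
grip_width: 0.0853
gripper_force: 0.0
shift [ 0.2123 -0.078   0.0036] turn [-0.0005 -0.     -0.4017] F [0.76 0.44 0.28] M [ 0.02 -0.06 -0.01] t 0.6 tcp [ 0.3622 -0.4084  0.3036]
shift [ 0.5426 -0.2941  0.1037] turn [-5.000e-04 -1.000e-04 -8.747e-01] F [0.76 0.44 0.28] M [ 0.02 -0.06 -0.01] t 0.6 tcp [ 0.3622 -0.4084  0.3036]
```

```bash
python3 drive.py '0.044 -0.02 0 0 0 -0.08; 0.088 -0.04 0 0 0 -0.16; 0.13 -0.06 0 0 0 -0.24; 0.175 -0.08 0 0 0 -0.32; 0.22 -0.1 0 0 0 -0.4'; python3 -c "
from h import *
go(.5173,.189,.2,7.1)"
```

```text
clock: 1.1
tcp_pos: [0.4396, -0.1797, 0.3038]
orientation: [2.575, 1.799, -0.0]
contact_force: [1.2, -0.2, -0.1]
grip_width: 0.0847
gripper_force: 0.0
shift [ 0.3729 -0.0538  0.1037] turn [-2.000e-04  3.000e-04 -4.751e-01] F [ 1.18 -0.18 -0.08] M [ 0.04 -0.06  0.02] t 1.1 tcp [ 0.4396 -0.1797  0.3038]
```

```bash
python3 drive.py '0.046 -0.006 0.01 0 0 -0.08; 0.092 -0.012 0.02 0 0 -0.16; 0.138 -0.018 0.03 0 0 -0.24; 0.184 -0.024 0.04 0 0 -0.32; 0.23 -0.03 0.05 0 0 -0.4'; python3 -c "
from h import *
go(.5173,.189,.2,7.1)"
```

```text
clock: 1.6
tcp_pos: [0.4911, 0.0463, 0.2534]
orientation: [2.166, 2.275, -0.0]
contact_force: [0.3, -0.5, 0.5]
grip_width: 0.0847
gripper_force: 0.0
shift [0.1413 0.0331 0.0534] turn [-0.      0.0002 -0.0751] F [ 0.29 -0.52  0.53] M [-0.06 -0.08 -0.01] t 1.6 tcp [0.4911 0.0463 0.2534]
```

```bash
python3 drive.py '0.04 0.01 0.015 0 0 -0.03; 0.08 0.02 0.03 0 0 -0.06; 0.12 0.03 0.045 0 0 -0.075; 0.138 0.033 0.053 0 0 -0.075; 0.138 0.033 0.053 0 0 -0.075'; python3 drive.py '0 0 0 0 0 0; 0 0 0 0 0 0'
python3 - <<'E'
from h import *
go(.5173,.189,.125,7.1)
p,d=r.grab_frame("scene");cv2.imwrite("pics/s1.png",cv2.resize(p[120:300,300:500],None,fx=3,fy=3))
E
```

```text
clock: 2.1
tcp_pos: [0.5167, 0.1875, 0.1995]
orientation: [-2.075, -2.355, 0.001]
contact_force: [0.3, 0.8, -0.3]
grip_width: 0.0851
gripper_force: 0.0
clock: 2.3
tcp_pos: [0.518, 0.1824, 0.201]
orientation: [2.085, 2.349, -0.001]
contact_force: [-0.4, -0.7, 0.6]
grip_width: 0.0848
gripper_force: 0.0
shift [0.0067 0.0001 0.076 ] turn [-0.0001  0.0011 -0.0049] F [-0.45 -0.68  0.62] M [-0.    0.03 -0.  ] t 2.3 tcp [0.518  0.1824 0.201 ]
```

View pics/s1.png

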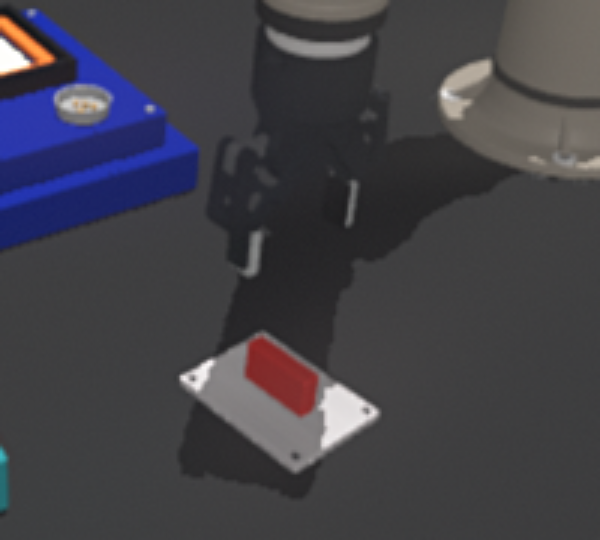

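The crop shows the open fingers above the cover, with the pads at about (250,250) and (350,200). They straddle the red bar at (282,375) across its width. I'll descend.

```bash
python3 drive.py '0.002 0 0.03 0 0 0; 0.003 0 0.06 0 0 0; 0.003 0 0.076 0 0 0; 0.003 0 0.076 0 0 0; 0.003 0 0.076 0 0 0'; python3 drive.py '0 0 0 0 0 0; 0 0 0 0 0 0';python3 -c "
from h import *
go(.5173,.189,.088,7.1)"
```

```text
clock: 2.85
tcp_pos: [0.5179, 0.1867, 0.1256]
orientation: [2.084, 2.351, 0.001]
contact_force: [0.1, 0.1, 0.6]
grip_width: 0.085
gripper_force: 0.0
clock: 3.05
tcp_pos: [0.5182, 0.1872, 0.1262]
orientation: [2.083, 2.35, 0.003]
contact_force: [-0.3, 0.4, -0.2]
grip_width: 0.0847
gripper_force: 0.0
shift [ 0.0019 -0.0008  0.0382] turn [ 0.0022 -0.0004 -0.0032] F [-0.28  0.44 -0.15] M [ 0.05 -0.02 -0.  ] t 3.05 tcp [0.5182 0.1872 0.1262]
```

```bash
python3 drive.py '0.001 -0.001 0.015 0 0 0; 0.002 -0.001 0.03 0 0 0; 0.002 -0.001 0.038 0 0 0; 0.002 -0.001 0.038 0 0 0; 0.002 -0.001 0.038 0 0 0';python3 -c "
from h import *
go(.5173,.189,.088,7.1)"; python3 drive.py '0 0 0 0 0 0; 0 0 0 0 0 0; 0 0 0 0 0 0; 0 0 0 0 0 0; 0 0 0 0 0 0' 0 30; python3 drive.py '0 0 0 0 0 0; 0 0 0 0 0 0; 0 0 0 0 0 0; 0 0 0 0 0 0; 0 0 0 0 0 0' 0 80;python3 -c "
from h import *
go(.5173,.189,.088,7.1)"
```

```text
clock: 3.55
tcp_pos: [0.516, 0.1889, 0.0864]
orientation: [-2.082, -2.352, 0.001]
contact_force: [0.4, 0.3, 1.1]
grip_width: 0.0849
gripper_force: 0.0
shift [-0.0001  0.0013 -0.0016] turn [-0.001   0.0002 -0.0027] F [0.37 0.28 1.11] M [-0.03 -0.01 -0.04] t 3.55 tcp [0.516  0.1889 0.0864]
clock: 4.05
tcp_pos: [0.5165, 0.189, 0.0873]
orientation: [2.083, 2.351, 0.001]
contact_force: [0.8, 1.1, -1.5]
grip_width: 0.0157
gripper_force: 29.5
clock: 4.55
tcp_pos: [0.5167, 0.1891, 0.0874]
orientation: [2.083, 2.351, 0.002]
contact_force: [-0.1, -1.0, 5.5]
grip_width: 0.0148
gripper_force: 78.9
shift [-0.0001  0.0006 -0.0006] turn [ 0.0011 -0.0002 -0.003 ] F [-0.1  -0.98  5.47] M [-0.06 -0.04 -0.03] t 4.55 tcp [0.5167 0.1891 0.0874]
```

```bash
python3 drive.py '0 0 -0.01 0 0 0; 0 0 -0.03 0 0 0; 0 0 -0.07 0 0 0; 0 0 -0.11 0 0 0; 0 0 -0.15 0 0 0';python3 drive.py '0 0 0 0 0 0; 0 0 0 0 0 0; 0 0 0 0 0 0'
python3 - <<'E'
from h import *
go(.509,-.272,.23,-2.4)
p,d=r.grab_frame("scene");cv2.imwrite("pics/s2.png",cv2.resize(p[100:300,250:500],None,fx=3,fy=3))
E
```

```text
clock: 5.05
tcp_pos: [0.5153, 0.1885, 0.2382]
orientation: [-2.082, -2.351, 0.002]
contact_force: [0.5, 0.8, -1.5]
grip_width: 0.015
gripper_force: 78.1
clock: 5.35
tcp_pos: [0.5153, 0.1881, 0.2356]
orientation: [-2.083, -2.351, 0.004]
contact_force: [0.2, -0.4, -1.5]
grip_width: 0.0146
gripper_force: 78.4
shift [-0.456  -0.0617  0.0062] turn [-0.0026  0.0012  0.1628] F [ 0.15 -0.43 -1.53] M [-0.01  0.01  0.03] t 5.35 tcp [0.5153 0.1881 0.2356]
```

View pics/s2.png

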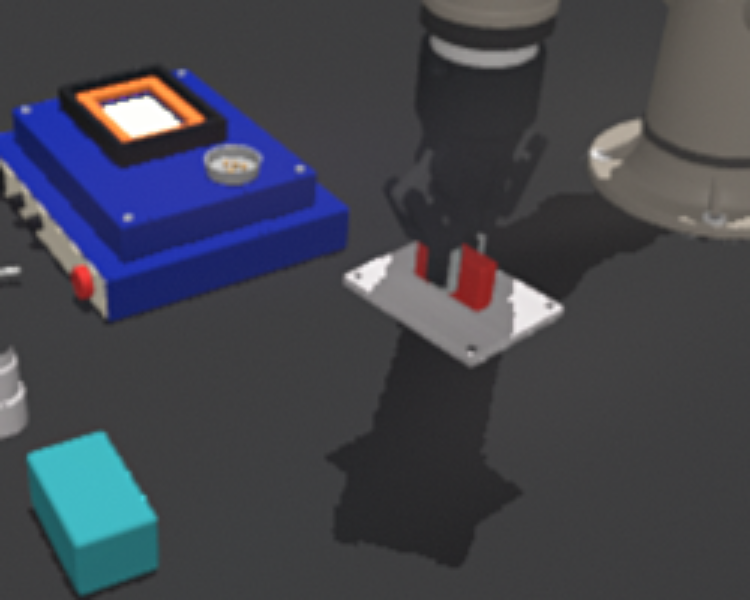

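The cover hangs level in the gripper at about (455,300) in the crop, clear of the bench. Now I'll carry it across.

```bash
python3 drive.py '-0.02 -0.003 0 0 0 0.01; -0.06 -0.008 0 0 0 0.02; -0.1 -0.014 0 0 0 0.035; -0.14 -0.019 0 0 0 0.05; -0.18 -0.024 0 0 0 0.065'; python3 drive.py '-0.04 -0.005 0 0 0 0.015; -0.08 -0.011 0 0 0 0.03; -0.12 -0.016 0 0 0 0.045; -0.16 -0.022 0 0 0 0.06; -0.2 -0.027 0 0 0 0.075'; python3 -c "
from h import *
go(.509,-.272,.23,-2.4)"
```

```text
clock: 5.9
tcp_pos: [0.513, 0.0057, 0.2354]
orientation: [-2.157, -2.281, 0.003]
contact_force: [0.8, -0.0, -1.5]
grip_width: 0.015
gripper_force: 78.4
clock: 6.4
tcp_pos: [0.4971, -0.1953, 0.2354]
orientation: [-2.241, -2.198, 0.002]
contact_force: [1.4, -0.5, -1.5]
grip_width: 0.0146
gripper_force: 78.3
shift [-0.0765  0.0134  0.0053] turn [-0.0029 -0.001   0.0225] F [ 1.37 -0.52 -1.55] M [ 0.04 -0.07  0.02] t 6.4 tcp [ 0.4971 -0.1953  0.2354]
```

```bash
python3 drive.py '-0.03 0.004 0 0 0 0.007; -0.055 0.01 0 0 0 0.014; -0.07 0.013 0 0 0 0.022; -0.075 0.013 0.005 0 0 0.022; -0.075 0.013 0.005 0 0 0.022'; python3 drive.py '0 0 0 0 0 0; 0 0 0 0 0 0; 0 0 0 0 0 0; 0 0 0 0 0 0'
python3 - <<'E'
from h import *
go(.509,-.272,.23,-2.4)
p,d=r.grab_frame("top");cv2.imwrite("pics/t2.png",cv2.resize(p[170:320,350:530],None,fx=4,fy=4));np.savez("/tmp/t2.npz",p=p,d=d)
go(.509,-.272,.23,-2.4)
p,d=r.grab_frame("scene");np.savez("/tmp/s3.npz",p=p,d=d)
go(.509,-.272,.23,-2.4)
E
```

```text
clock: 6.9
tcp_pos: [0.5092, -0.2685, 0.2303]
orientation: [-2.264, -2.174, 0.001]
contact_force: [0.2, 0.1, -1.7]
grip_width: 0.0151
gripper_force: 78.3
clock: 7.3
tcp_pos: [0.5101, -0.2685, 0.2322]
orientation: [2.265, 2.176, 0.0]
contact_force: [-0.4, 0.4, -2.0]
grip_width: 0.0149
gripper_force: 78.3
shift [-0.0035 -0.0009  0.0022] turn [0.0003 0.0001 0.0018] F [-0.45  0.44 -2.05] M [0.01 0.03 0.03] t 7.3 tcp [ 0.5101 -0.2685  0.2322]
shift [-0.0033 -0.0009  0.0021] turn [0.0003 0.0001 0.0015] F [ 0.54  0.19 -1.99] M [-0.03  0.   -0.03] t 7.35 tcp [ 0.51   -0.2687  0.2321]
shift [-0.0031 -0.0009  0.0021] turn [0.0002 0.0001 0.0013] F [ 0.02  0.35 -1.65] M [ 0.   -0.01 -0.02] t 7.4 tcp [ 0.51   -0.2689  0.2321]
```

View pics/t2.png

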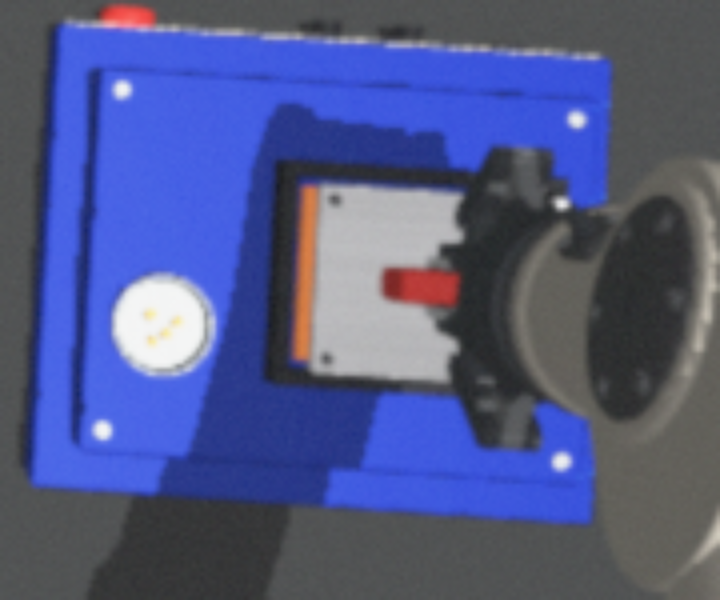

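The crop shows the plate's free end with its left edge at about x=315, level over the lip and roughly aligned. I'll measure its pose in the hand.

```bash
cat > plate.py <<'E'
from h import *
def plate(n,f,zt,win):
    f=np.load(f);p,d=f["p"],f["d"];X=cloud(n,d);v,u=np.mgrid[:400,:640]
    m=(abs(X[...,2]-zt)<.006)&(p.min(2)>90)&(u>win[0])&(u<win[1])&(v>win[2])&(v<win[3])
    m=cv2.morphologyEx(m.astype(np.uint8),cv2.MORPH_OPEN,np.ones((3,3)))>0
    P=ray(n,np.c_[u[m],v[m]],zt);cx,cy,w,h,a=rect(P)
    print(n,m.sum(),"z",np.median(X[m][:,2]).round(4),"rect",cx,cy,w,h,a)
    if w>0:
        A=np.linalg.lstsq(np.c_[X[m][:,:2],np.ones(m.sum())],X[m][:,2],rcond=None)[0];print(" tilt x,y",A[:2].round(4))
    return P
if __name__=="__main__":
    P=plate("top","/tmp/t2.npz",.1527,(420,466,205,275))
    for a in (-1.5,-2.4,-3.5):
        s=np.radians(a);ex=np.array([np.cos(s),np.sin(s)]);ey=np.array([-ex[1],ex[0]])
        xs,ys=P[:,:2]@ex,P[:,:2]@ey
        w=xs.max()-xs.min();c=(xs.max()+xs.min())/2*ex+(ys.max()-.06-(w-.09)/2)*ey;print(a,"w",w.round(4),"centre",c.round(4))
    P=plate("scene","/tmp/s3.npz",.1527,(230,360,70,170))
E
python3 plate.py
```

```text
top 1413 z 0.1536 rect 509.7 -241.2 69.2 90.2 87.9
 tilt x,y [-0.0012 -0.0009]
-1.5 w 0.0907 centre [ 0.5091 -0.2667]
-2.4 w 0.0899 centre [ 0.5087 -0.2664]
-3.5 w 0.0908 centre [ 0.5082 -0.2664]
scene 479 z 0.1535 rect 511.6 -266.2 94.9 130.9 -2.4
 tilt x,y [-0.0083 -0.012 ]
```

The cover must move -5.5 mm in y. Its yaw and tilt are good. I'll shift it, lower it to 8 mm above the lip and measure again.

```bash
python3 drive.py '-0.003 0 0 0 0 0; -0.0055 0 0.01 0 0 0; -0.0055 0 0.02 0 0 0; -0.0055 0 0.032 0 0 0; -0.0055 0 0.032 0 0 0'; python3 drive.py '0 0 0 0 0 0; 0 0 0 0 0 0; 0 0 0 0 0 0; 0 0 0 0 0 0; 0 0 0 0 0 0'
python3 - <<'E'
from plate import *
p,d=r.grab_frame("top");np.savez("/tmp/t3.npz",p=p,d=d)
p,d=r.grab_frame("scene");np.savez("/tmp/s4.npz",p=p,d=d)
go(.509,-.272,.2,-2.4)
P=plate("top","/tmp/t3.npz",.1207,(420,466,205,275))
s=np.radians(-2.4);ex=np.array([np.cos(s),np.sin(s)]);ey=np.array([-ex[1],ex[0]])
xs,ys=P[:,:2]@ex,P[:,:2]@ey
print("centre",(xs.max()+xs.min())/2*ex+(ys.max()-.06)*ey, np.ptp(xs))
plate("scene","/tmp/s4.npz",.1207,(230,360,70,170))
E
```

```text
clock: 7.9
tcp_pos: [0.5084, -0.2741, 0.1973]
orientation: [-2.263, -2.173, 0.002]
contact_force: [-0.2, -0.0, -2.6]
grip_width: 0.0148
gripper_force: 78.3
clock: 8.4
tcp_pos: [0.5098, -0.2747, 0.2002]
orientation: [2.266, 2.175, 0.0]
contact_force: [0.4, 0.1, -1.6]
grip_width: 0.0147
gripper_force: 78.3
shift [ 0.0026 -0.0009  0.0001] turn [0.0003 0.0002 0.0008] F [ 0.5  -0.86 -1.85] M [ 0.    0.01 -0.01] t 8.5 tcp [ 0.5098 -0.2747  0.2001]
top 1314 z 0.1217 rect 509.6 -247.0 69.0 89.9 87.7
 tilt x,y [ 0.0015 -0.007 ]
centre [ 0.50846902 -0.2724501 ] 0.0898856759569967
scene 491 z 0.1215 rect 510.5 -272.4 94.4 132.4 -3.7
 tilt x,y [-0.013  -0.0126]
```

Aligned to within 1 mm. The Fz baseline with the cover hanging is about -1.8 N. I'll go down gently.

```bash
python3 drive.py '0 0 0.003 0 0 0; 0 0 0.006 0 0 0; 0 0 0.009 0 0 0; 0 0 0.012 0 0 0; 0 0 0.012 0 0 0';python3 drive.py '0 0 0 0 0 0; 0 0 0 0 0 0; 0 0 0 0 0 0';  python3 drive.py '0 0 0.0015 0 0 0; 0 0 0.003 0 0 0; 0 0 0.004 0 0 0; 0 0 0.004 0 0 0; 0 0 0.004 0 0 0'; python3 drive.py '0 0 0 0 0 0; 0 0 0 0 0 0; 0 0 0 0 0 0';python3 -c "
from h import *
go(.509,-.272,.179,-2.4)"
```

```text
clock: 9.0
tcp_pos: [0.5094, -0.2745, 0.1873]
orientation: [-2.266, -2.175, 0.0]
contact_force: [0.3, -0.5, -1.0]
grip_width: 0.0144
gripper_force: 78.3
clock: 9.3
tcp_pos: [0.5098, -0.2747, 0.1881]
orientation: [2.266, 2.175, 0.0]
contact_force: [-0.4, 0.3, -1.7]
grip_width: 0.0147
gripper_force: 78.3
clock: 9.8
tcp_pos: [0.5097, -0.2746, 0.1838]
orientation: [-2.266, -2.175, -0.0]
contact_force: [-0.5, -0.3, -1.7]
grip_width: 0.0147
gripper_force: 78.3
clock: 10.1
tcp_pos: [0.5097, -0.2746, 0.184]
orientation: [2.266, 2.175, 0.0]
contact_force: [0.3, 0.2, -2.9]
grip_width: 0.0149
gripper_force: 78.3
shift [ 0.0026 -0.0008  0.005 ] turn [0.0001 0.     0.0008] F [ 0.25  0.23 -2.91] M [-0.04 -0.02 -0.05] t 10.1 tcp [ 0.5097 -0.2746  0.184 ]
```

```bash
python3 drive.py '0 0 0.001 0 0 0; 0 0 0.002 0 0 0; 0 0 0.003 0 0 0; 0 0 0.003 0 0 0; 0 0 0.003 0 0 0';python3 drive.py '0 0 0 0 0 0; 0 0 0 0 0 0; 0 0 0 0 0 0'
python3 - <<'E'
from h import *
F=[]
for i in range(6):
    p,d=r.grab_frame("scene"if i%2 else"top");o=r.get_obs();F.append(np.r_[o["contact_force"],o["moment"]])
    np.savez(f"/tmp/x{i%2}.npz",p=p,d=d)
print(np.mean(F,0).round(2));go(.509,-.272,.179,-2.4)
p=np.load("/tmp/x1.npz")["p"];cv2.imwrite("pics/s5.png",cv2.resize(p[60:190,230:390],None,fx=4,fy=4))
E
```

```text
clock: 10.6
tcp_pos: [0.5098, -0.2747, 0.1812]
orientation: [2.266, 2.175, 0.0]
contact_force: [-2.0, 0.4, 3.0]
grip_width: 0.0147
gripper_force: 79.1
clock: 10.9
tcp_pos: [0.5098, -0.2747, 0.1811]
orientation: [2.266, 2.175, 0.0]
contact_force: [-1.3, -0.2, 3.8]
grip_width: 0.0149
gripper_force: 79.1
[-0.94 -0.05  3.77  0.06  0.19  0.  ]
shift [ 0.0027 -0.0009  0.002 ] turn [0.0003 0.0001 0.0008] F [-0.39  0.    4.3 ] M [0.04 0.24 0.  ] t 11.2 tcp [ 0.5098 -0.2747  0.181 ]
```

View pics/s5.png

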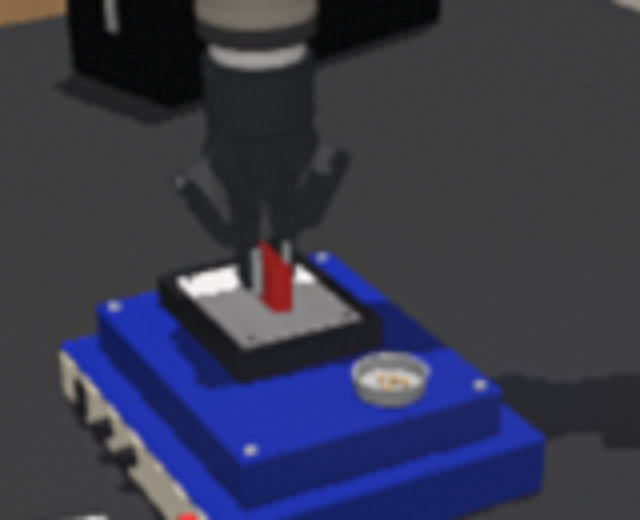

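The crop shows the cover inside the black lip at about (270,305), with no overlap and the dish untouched. The seal force is about 5.8 N. I need about 4 N more, which is 2.7 mm.

```bash
python3 drive.py '0 0 0.001 0 0 0; 0 0 0.002 0 0 0; 0 0 0.0025 0 0 0; 0 0 0.0025 0 0 0; 0 0 0.0025 0 0 0';python3 drive.py '0 0 0 0 0 0; 0 0 0 0 0 0; 0 0 0 0 0 0'
python3 - <<'E'
from plate import *
F=[];D={0:[],1:[]}
for i in range(10):
    p,d=r.grab_frame("scene"if i%2 else"top");o=r.get_obs();F.append(np.r_[o["contact_force"],o["moment"]]);D[i%2].append(d)
    P=p;np.savez(f"/tmp/x{i%2}.npz",p=p,d=np.median(D[i%2],0))
print(np.mean(F,0).round(2));go(.509,-.272,.179,-2.4)
plate("top","/tmp/x0.npz",.0987,(426,466,205,275))
plate("scene","/tmp/x1.npz",.0987,(260,335,115,160))
E
```

```text
clock: 11.7
tcp_pos: [0.5098, -0.2747, 0.1788]
orientation: [2.266, 2.175, 0.0]
contact_force: [-2.7, 0.1, 7.7]
grip_width: 0.0147
gripper_force: 79.5
clock: 12.0
tcp_pos: [0.5098, -0.2747, 0.1788]
orientation: [2.266, 2.175, 0.0]
contact_force: [-1.2, 0.5, 7.9]
grip_width: 0.0149
gripper_force: 79.5
[-1.67  0.7   7.62  0.15  0.41 -0.01]
shift [ 0.0027 -0.0009 -0.0002] turn [0.0003 0.0003 0.0008] F [-1.46  1.06  7.08] M [ 0.15  0.43 -0.05] t 12.5 tcp [ 0.5098 -0.2747  0.1788]
top 1154 z 0.1003 rect 509.6 -249.9 62.8 90.8 -89.3
 tilt x,y [-0.0001  0.0025]
scene 413 z 0.1004 rect 508.5 -280.1 92.5 122.1 -1.6
 tilt x,y [0.002  0.0024]
```

```bash
Z='0 0 0 0 0 0; 0 0 0 0 0 0; 0 0 0 0 0 0; 0 0 0 0 0 0; 0 0 0 0 0 0'; python3 drive.py '0 0 0.0004 0 0 0; 0 0 0.0004 0 0 0; 0 0 0.0004 0 0 0'
for i in 1 2 3 4 5 6 7 8; do python3 drive.py '0 0 0 0 0 0; 0 0 0 0 0 0; 0 0 0 0 0 0; 0 0 0 0 0 0; 0 0 0 0 0 0' | grep -E 'clock|contact|tcp'; done
python3 - <<'E'
from h import *
F=[]
for i in range(8):
    p,d=r.grab_frame("top");F.append(r.get_obs()["contact_force"])
print(np.mean(F,0).round(2))
cv2.imwrite("pics/t6.png",cv2.resize(p[80:320,200:530],None,fx=2,fy=2))
E
```

```text
clock: 12.8
tcp_pos: [0.5098, -0.2747, 0.1784]
orientation: [2.266, 2.175, -0.0]
contact_force: [-2.2, 0.4, 7.8]
grip_width: 0.0149
gripper_force: 79.5
clock: 13.3
tcp_pos: [0.5098, -0.2747, 0.1784]
contact_force: [-2.4, 0.8, 7.3]
clock: 13.8
tcp_pos: [0.5098, -0.2747, 0.1784]
contact_force: [-2.6, 0.5, 8.0]
clock: 14.3
tcp_pos: [0.5098, -0.2747, 0.1784]
contact_force: [-2.8, 0.6, 7.5]
clock: 14.8
tcp_pos: [0.5098, -0.2747, 0.1784]
contact_force: [-2.1, -0.1, 7.8]
clock: 15.3
tcp_pos: [0.5098, -0.2747, 0.1784]
contact_force: [-1.7, 0.3, 8.8]
clock: 15.8
tcp_pos: [0.5098, -0.2747, 0.1784]
contact_force: [-1.9, 1.0, 8.0]
clock: 16.3
tcp_pos: [0.5098, -0.2747, 0.1784]
contact_force: [-2.9, 1.2, 7.8]
clock: 16.8
tcp_pos: [0.5098, -0.2747, 0.1784]
contact_force: [-2.6, 1.2, 8.5]
[-2.18  0.66  7.99]
```

View pics/t6.png

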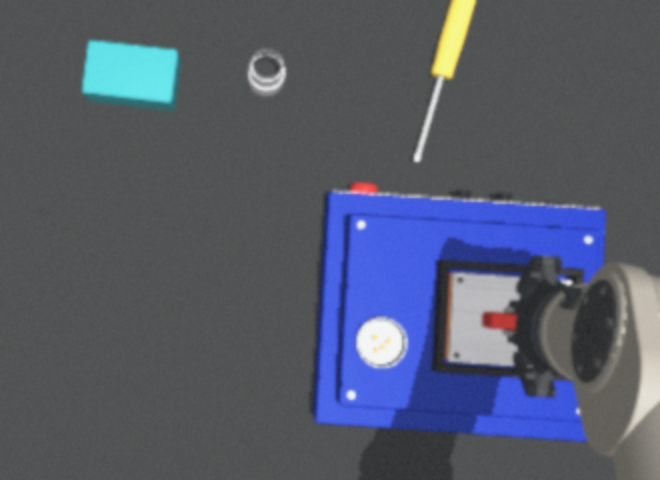

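The final view shows the cover inside the lip at about (485,320) and all bystanders where they were. The seal force is about 9.9 N (8.0 N at the wrist plus 1.9 N of cover weight), and it stayed steady for more than 4 s.

```bash
python3 -c "
from bench import r
print(r.hand_in())"
```

```text
the job is handed in; nothing more can be done
None
```

The cover sits level inside the lip, pressed on the seal with about 10 N (about 5 mm of its 12 mm travel), held steady for over 4 s and still gripped when handed in at about 17 s on the robot's clock.

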